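# Hold back the tensioner of a specimen-label rewinder for loading

## Task

Get the label rewinder ready for a new roll: first turn its mode knob to the load position, the one marked with the long bar, and only then push the sprung tensioner arm by its upright roller away from the empty spindle until it passes its ratchet click. Keep it pushed back there with the gripper's fingers: the job finishes while you are still holding it, since the arm springs back if let go. Leave the jars and other loose things where they stand.

Things in the scene. Friction and masses are not known exactly. Their poses are not given: they have to be found in the camera images.
- rewinder: Label rewinder, fixed: white housing 240 (x) x 380 (y) x 50 mm (z), aluminium deck on top; origin at the centre of its underside, on the bench; x to its back, y to its left, z up. Standing on the deck in this frame: knob axis at (-70, 135) mm, arm pivot at (70, -60) with a hub of radius 20; the posts at points spindle and label_roll. A small dark pawl by the hub, 20 mm high, shows where the ratchet is.
- spindle (a point): Foot of the empty spindle on the deck: a steel post 24 mm thick and 45 mm tall, on a flat black disc of radius 45 and 6 mm thick.
- label_roll (a point): Foot of the part-used label roll on the deck: paper roll of radius 38 mm, 39 mm high, its post 50 mm tall; flat black disc of radius 45 under it.
- mode_knob (a joint): Angle of the mode knob, rad, growing clockwise seen from above. Four sprung detents at 0, 0.7, 1.4 and 2.1, into which it snaps (up to about 0.14 N m to leave one). Starts in one of the first two. The pointer is the white line on top of the grip, from the axis to one end; at 0 it points along the housing's -x, at 1.4 nearly along its +y. 1.4 is the load position.
- load_mark (a point): Centre of the long bar mark on the deck, black, 16 x 7 mm, radial, 45 mm from the knob's axis: the load position, which the pointer must face. The other three detents are marked with black dots of 7 mm.
- knob_grip (a point): Point on the knob's axis at gripping height, 87 mm above the bench; turns with the knob. The grip is an upright black bar 46 mm long (along this point's x; its -x end is the pointer), 14 mm thick (along its y), its top 7 mm above this point, standing on a disc of radius 24 whose top is 23 mm below this point.
- tensioner (a joint): Angle of the tensioner arm, rad: 0 at rest, growing anticlockwise seen from above, end stop at 0.74. A spring always drives it back to 0; the ratchet does not lock. At the roller it takes about 2 N at first, rising to 12 N at 0.35; the ratchet tooth is crested at 0.5 (the click), the force falls to about 6 N at 0.63, then rises towards the stop. Past the click means above 0.54.
- roller_mid (a point): Point on the axis of the roller at gripping height, 95 mm above the bench; moves and turns with the arm; its x points from the arm's pivot outwards, its y the way the roller is to be pushed. The roller is an upright grey plastic cylinder of diameter 20 mm and 46 mm tall, fixed (does not spin) on the end of a flat aluminium arm 18 mm wide; its top is 19 mm above this point, the arm's top face 27 mm below it.
- pivot_axis (a point): Point on the tensioner arm's vertical pivot axis at the height of roller_mid; roller_mid circles it at 115 mm. Its axes are those of the housing.
- vial: Bystander on the deck, upright amber vial with a purple cap, diameter 32, height 55 mm; origin at the centre of its foot. All bystanders are to be left where they are.
- core: Bystander on the deck near its back left corner: cardboard core standing on end, diameter 42, height 35 mm; origin at the centre of its foot.
- jar_a: Bystander: amber specimen jar with purple cap on the bench left of the rewinder, diameter 60, height 85 mm; origin at the centre of its foot.
- jar_b: Bystander: the same kind of jar, also left of the rewinder, farther back.
- jar_c: Bystander: the same kind of jar, right of the rewinder.
- cup: Bystander: small open green cup right of the rewinder, diameter 50, height 45 mm; origin at the centre of its foot.
- marker: Bystander: black marker pen lying on the bench in front of the rewinder, 120 x 12 x 12 mm; origin at the middle of its underside.

How it is judged (in metres and radians):
On the way, in this order (a step that is already met when the one before it is completed fails the run):
1. the mode knob is on the long bar while the tensioner arm is still at rest (value of joint mode_knob between 1.25 and 1.55 rad and value of joint tensioner below 0.12 rad), for 0.3 s.
2. the tensioner arm is pushed past its click by the fingers (value of joint tensioner above 0.54 rad and contact force between the fingers and tensioner above 1 N), for 0.3 s.
At the end, for the whole second after the job is handed in: The knob rests at the long bar (joint 1.4 +- 0.15 rad) and the tensioner arm is past its click (joint above 0.54 rad), still, and held there by the gripper's fingers (more than 1 N) (all of step 2 and value of joint mode_knob between 1.25 and 1.55 rad and velocity of joint tensioner between -0.1 and 0.1 rad/s); the arm keeps its last pose, push and grip.
It fails at once if the tensioner arm is pushed (beyond 0.15 rad) while the knob is not on the long bar (value of joint tensioner above 0.15 rad and not (value of joint mode_knob between 1.2 and 1.6 rad)).
It fails at once if a loose thing (jars, vial, core, cup, marker) is shifted by more than 20 mm (distance of any of vial, jar_a, jar_b, jar_c, core, cup, marker from where it was at the start of the episode above 0.02 m).
It fails at once if a jar, the vial, the core or the cup is tipped over (angle between any of vial, jar_a, jar_b, jar_c, core, cup's own z axis and vertical above 0.5 rad).
It also fails if it takes over 48 s, if anything falls off the work surface, if the arm or the gripper's body presses on something with over 40 N, if the wrist force passes 120 N, or if a joint passes its speed limit or range.

## Robot

A 6-joint arm with a two-finger parallel gripper is mounted at the origin on the work surface. World frame = base frame: x ahead of the robot, y to its left, z up, the work surface at z = 0. Lengths are in m, angles in degrees, forces in N, time in s.
With the tool pointing down it reaches from about 0.3 to 0.75 m from the base axis. Payload 8.5 kg.
Tool frame: the origin (TCP) lies between the finger pads; the fingertips stand 19 mm ahead of it and the grasp point (between the pads) is the TCP; z points along the fingers, y is the line along which they close (so a half turn about z gives the same grasp; the last joint's range is limited). The gripper opens to 85 mm and grips with 20 to 120 N. Pads are 22 mm wide; open, the fingers measure 114 mm over their backs; the gripper's body (76 mm by 85 mm) begins 54 mm behind the grasp point. The pads swing forward as they close: fully open they stand 13 mm farther back than shut.
Start: joints at [-12.336, 21.807, 74.336, -0, 83.858, -12.336], TCP at [0.55, 0, 0.25] pointing down, gripper open.
Joint ranges: [-178.18, 178.18], [-50.72, 133.34], [12.68, 142.11], [-81.47, 261.47], [9.98, 163.14], [-165.26, 165.26]. Speed limits (degrees/s): [136.94, 136.94, 180, 180, 180, 180].

## Interface

Orientations are given as a 3x3 rotation matrix whose columns are the frame's x, y, z axes.
In Python, from rig import env, optics gives the robot as it stands.
- The arm moves only by the tool arm_command, never from a script. Its argument "commands" is one flat list of numbers, 7 for each row, row after row: the closure, from -1 (fully open) to 1 (shut), so that 0 is half open, then the shift along the tool's x, y, z as a fraction of full scale, then the turn, a rotation vector about the tool's x, y, z as a fraction of full scale. A call has 1 to 12 rows; each row is the pose to reach, as a shift and turn from the pose commanded when the call began, along the tool's axes at that moment; what a row does not reach only later rows make up. Full scale, the value 1, is 500 mm for a shift and 120 degrees for a turn. A row lasts 1/12 s, in which the tool goes at most 41.7 mm and 7.16 degrees, less where a joint would pass 70% of its speed; a pose out of reach is approached as far as the arm can. A call with a number of a shift or a turn outside -1 to 1 is refused whole. A call with a gripper value outside its range is refused whole. The fingers move at their own pace and stop on an object; "newtons" is the grip in N (left out, the last holds). Time passes only in rows, so rows that repeat a pose let the fingers close. It gives the time, the measured TCP pose, the force, the opening and the grip force at its end, in the units of the state.
- env.observe(): the state, without advancing time (a new reading comes with each control period).
- optics.get_image(name): name is "scene" or "side" or "wrist"; returns a dict with "image" (400x640x3 uint8, red, green, blue), "intrinsics" (3x3 intrinsics, pixels), "k1" (the pictures are not rectified: a ray, as slopes to the right and down, at radius r is drawn at 1 + k1 r^2 times it, then the intrinsics apply), "origin" and "orientation" of the camera in the world; the wrist camera has in their place "tool_from_camera" (4x4, takes a point from camera to tool coordinates, whose origin is the TCP and whose axes are the flange's). Camera axes: x right, y down, z forward; pixel columns grow to the right and rows downward; lengths in m; the calibration is good to about 2 mm. A picture is of the moment at which its call begins: read the wrist's pose just before it. There is no depth.
- env.close_job(): hands the job in; it is judged then, once.
The state is a dict: "time_s": time; "q": joint angles; "qvel": joint speeds; "joint_efforts": joint torques, N m; "position": TCP position; "tool_rot": TCP orientation; "ft_force": force on the tool from outside, world axes, zero at the start; "wrist_torque": the same for the moment, N m; "grip_width": finger opening in m; "gripper_force": force on a finger pad.
Only numpy, scipy, OpenCV 4.12 (cv2) and the standard library are available. Lean on these libraries where they do the work, as an engineer would, in place of code of your own. Each camera call takes 0.05 s, during which the arm holds its last target. There are 200 camera calls.

## Working session

There is one attempt and no reset: what is moved stays moved. The work goes in short steps, Python scripts to look and compute and a tool call to move; the robot and the scene stay as the last step left them, time stands still between calls to the robot, and variables do not carry over. Pictures are saved under pics/ and viewed, at most 10 in all, crops included, and the job is handed in when it is done.

Besides the shell and the picture viewer there is one more tool, called after "Request:" in YAML: its name, and indented under it one key for each argument. arm_command: Moves the arm, as the interface text tells. Shift numbers are shares of 500 mm and turn numbers shares of 120 degrees, none past 1 either way. Its arguments: {"type":"object","properties":{"commands":{"type":"array","items":{"type":"number"}},"newtons":{"type":"number"}},"required":["commands"]}

```bash
ls; mkdir -p pics; python3 - <<'E'
from rig import env, optics
import cv2, pickle
s=env.observe();print(s)
d={}
for n in ("scene","side","wrist"):
    g=optics.get_image(n);d[n]=g
    cv2.imwrite(f"pics/{n}0.png",cv2.cvtColor(g["image"],cv2.COLOR_RGB2BGR))
    print(n,{k:v for k,v in g.items() if k!="image"})
pickle.dump((s,d),open("d0.pkl","wb"))
E
```

```text
pics
{'time_s': 0.0, 'q': array([-1.23344172e+01,  2.18418138e+01,  7.43855446e+01, -1.55280814e-04,
        8.38579332e+01, -1.23351094e+01]), 'qvel': array([-0.02789234, -0.04655342,  0.12467315,  0.09273829, -0.00799959,
        0.03159175]), 'joint_efforts': array([-1.00240642e-03, -4.48466885e+01, -2.31285810e+01, -2.87182611e-04,
        4.73836102e-03,  1.77242771e-05]), 'position': array([5.49731626e-01, 6.87856467e-05, 2.49699384e-01]), 'tool_rot': array([[-1.21440285e-05,  9.99998942e-01, -1.45483302e-03],
       [ 9.99999950e-01,  1.26028406e-05,  3.15362197e-04],
       [ 3.15380198e-04, -1.45482912e-03, -9.99998892e-01]]), 'ft_force': array([ 0.00464981, -0.38830271,  0.39503144]), 'wrist_torque': array([-0.00054094,  0.08718539, -0.04163458]), 'gripper_force': 0.0, 'grip_width': 0.08509250242476783}
scene {'intrinsics': array([[490.36978993,   0.        , 325.19427696],
       [  0.        , 490.36978993, 204.08993865],
       [  0.        ,   0.        ,   1.        ]]), 'k1': 0.010192430148029761, 'origin': array([ 1.1734634 , -0.2744342 ,  1.12013327]), 'orientation'
[... 432 characters left out ...]
9132194, -0.08583273,  0.09956683],
       [-0.12945832,  0.50587367, -0.85283784],
       [ 0.02283317, -0.85832661, -0.51259543]])}
wrist {'intrinsics': array([[327.40809322,   0.        , 319.31685204],
       [  0.        , 327.40809322, 196.72832369],
       [  0.        ,   0.        ,   1.        ]]), 'k1': -0.028878982309465492, 'tool_from_camera': array([[ 3.18303545e-05, -9.63258865e-01, -2.68574678e-01,
         6.70232229e-02],
       [ 9.99999033e-01, -3.42707437e-04,  1.34765609e-03,
         8.39857807e-04],
       [-1.39018422e-03, -2.68574461e-01,  9.63257923e-01,
        -1.24058846e-01],
       [ 0.00000000e+00,  0.00000000e+00,  0.00000000e+00,
         1.00000000e+00]])}
```

View pics/scene0.png

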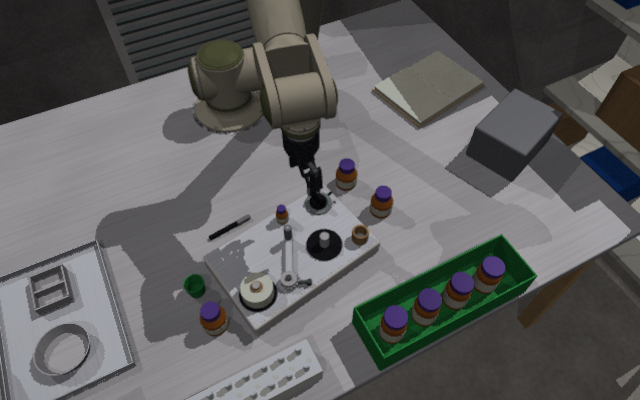

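View pics/wrist0.png

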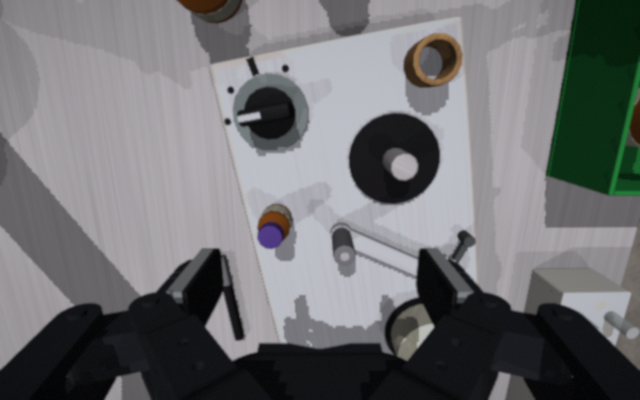

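The wrist view shows the knob at about (268,113), with its pointer at the first dot (228,121) and the long bar at (252,66). The roller top is at (344,256), the spindle at (404,166) and the vial cap at (270,236). I'll take a magnified crop.

```bash
python3 - <<'E'
import cv2
i=cv2.imread("pics/wrist0.png")[0:290,200:490]
cv2.imwrite("pics/w0c.png",cv2.resize(i,(580,580),interpolation=cv2.INTER_CUBIC))
i=cv2.imread("pics/scene0.png")[150:340,180:400]
cv2.imwrite("pics/s0c.png",cv2.resize(i,(660,570),interpolation=cv2.INTER_CUBIC))
E
```

```text
(no output)
```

View pics/w0c.png

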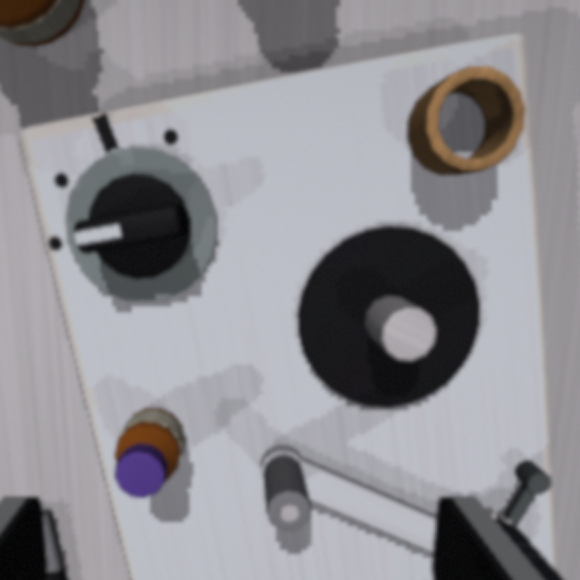

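View pics/s0c.png

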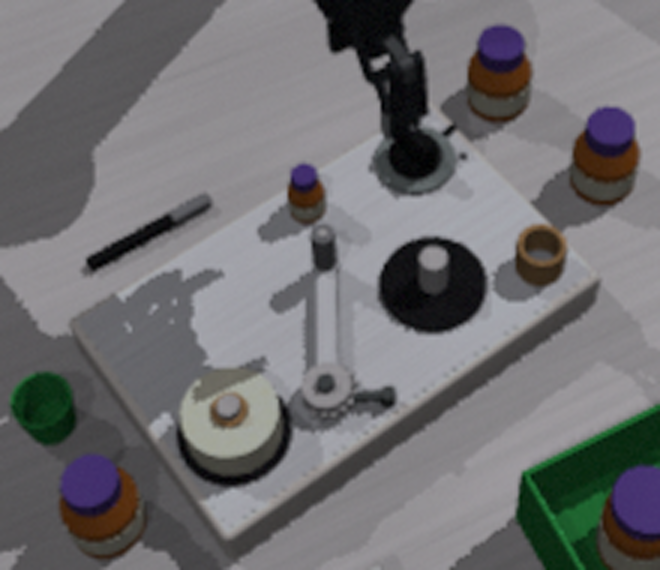

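Wrist crop at 2x: knob marks at (55,243), (61,180), bar (105,131) and (171,136), spindle top at (408,333) and roller top at (289,513). Scene crop at 3x: the hub is at (327,388) and the roller top at (323,232). I'll fit the housing pose and the object positions to these.

```bash
cat > h.py <<'E'
import numpy as np, pickle
from scipy.optimize import least_squares
def cam(g,s=None):
    if "origin" in g: return g["orientation"],g["origin"]
    T=g["tool_from_camera"];R=s["tool_rot"]
    return R@T[:3,:3], R@T[:3,3]+s["position"]
def proj(P,g,s=None):
    R,o=cam(g,s);c=(np.asarray(P)-o)@R; u=c[...,:2]/c[...,2:]
    r2=(u**2).sum(-1,keepdims=True);u=u*(1+g["k1"]*r2);K=g["intrinsics"]
    return u*[K[0,0],K[1,1]]+[K[0,2],K[1,2]]
def atz(px,z,g,s=None):
    K=g["intrinsics"];R,o=cam(g,s);d=(np.asarray(px,float)-[K[0,2],K[1,2]])/[K[0,0],K[1,1]]
    u=d.copy()
    for _ in range(8): u=d/(1+g["k1"]*(u**2).sum())
    v=R@[*u,1]; return o+v*(z-o[2])/v[2]
E
cat > fit.py <<'E'
from h import *
s,d=pickle.load(open("d0.pkl","rb"));W=d["wrist"];S=d["scene"]
w=lambda x,y:(200+x/2,y/2)
c=lambda x,y:(180+x/3,150+y/3)
K=np.array([-70,135])
dot=lambda t:(*(K+45*np.array([-np.cos(t),np.sin(t)])),50)
hp=[(W,w(55,243),dot(0)),(W,w(61,180),dot(.7)),(W,w(105,131),dot(1.4)),(W,w(171,136),dot(2.1)),
 (W,w(22,128),(-120,190,50)),(W,w(520,36),(120,190,50)),
 (S,c(598,280),(120,190,50)),(S,c(75,325),(-120,-190,50)),(S,c(230,543),(120,-190,50))]
def R2(a):return np.array([[np.cos(a),-np.sin(a)],[np.sin(a),np.cos(a)]])
def wp(p,P):
    P=np.array(P)/1000.;return np.array([*(R2(p[2])@P[:2]+p[:2]),P[2]])
def res(p):
    return np.concatenate([proj(wp(p,P),g,s)-px for g,px,P in hp])
r=least_squares(res,[.6,-.1,.1],loss="soft_l1");p=r.x
if __name__=="__main__":
    print(p,np.degrees(p[2]));print(res(p).reshape(-1,2).round(1))
    for a in (((-70,135,87)),(70,-60,95)): print(a,wp(p,a).round(4))
    inv=lambda q:(R2(-p[2])@(q[:2]-p[:2])*1000).round(1)
    def two(n,*o):
        f=lambda q:np.concatenate([proj([q[0],q[1],z],g,s)-px for g,px,z in o])
        q=least_squares(f,[.6,0]);print(n,q.x.round(4),"housing",inv(q.x),"res",q.fun.round(1));return q.x
    ro=two("roller",(W,w(289,513),.114),(S,c(323,232),.114))
    two("spindle",(W,w(408,333),.095),(S,c(434,256),.095))
    two("vial",(W,w(141,471),.105),(S,c(304,174),.105))
    two("roll",(S,c(228,407),.1))
    two("hub",(S,c(325,383),.075))
    two("core",(W,w(480,118),.085),(S,c(541,241),.085))
    two("jarA",(S,c(500,42),.085));two("jarB",(S,c(611,125),.085));two("jarC",(S,c(92,476),.085));two("cup",(S,c(43,390),.045))
    k=wp(p,(-70,135,94))
    print("pointer end",inv(atz(w(80,238),.094,W,s)), "knob top centre of bar",inv(atz(w(130,229),.094,W,s)))
E
python3 fit.py
```

```text
[ 0.59779205 -0.06104396  0.17761368] 10.17651430668352
[[-1.   1. ]
 [-0.8 -0.3]
 [ 1.1  1.8]
 [ 1.3 -0.7]
 [-4.2  0.2]
 [ 5.4 -3.4]
 [ 1.2 -0.6]
 [-4.4 -1.1]
 [-2.9  0.7]]
(-70, 135, 87) [0.505  0.0595 0.087 ]
(70, -60, 95) [ 0.6773 -0.1077  0.095 ]
roller [ 0.5725 -0.0587] housing [-24.5   6.8] res [-0.1 -0.5 -1.   0.9]
spindle [0.6237 0.0168] housing [39.3 72. ] res [-0.1 -0.3 -0.6  0.8]
vial [ 0.5076 -0.0433] housing [-85.7  33.4] res [-0.1  0.   0.2  0.3]
roll [ 0.6718 -0.1826] housing [  51.4 -132.7] res [0. 0.]
hub [ 0.6755 -0.1049] housing [ 68.7 -56.9] res [ 0. -0.]
core [0.65  0.105] housing [ 80.7 154.2] res [-0.5 -0.2  0.2  1.9]
jarA [0.4426 0.1807] housing [-110.   265.4] res [0. 0.]
jarB [0.5694 0.2214] housing [ 22.  283.1] res [0. 0.]
jarC [ 0.6697 -0.2931] housing [  29.8 -241.1] res [-0.  0.]
cup [ 0.5626 -0.3034] housing [ -77.5 -232.4] res [0. 0.]
pointer end [-90.7 135.7] knob top centre of bar [-69.4 135.5]
```

Request:
arm_command:
  commands: [-1, 0.119, -0.09, 0.1, 0, 0, -0.4175, -1, 0.119, -0.09, 0.1, 0, 0, -0.4175, -1, 0.119, -0.09, 0.1, 0, 0, -0.4175, -1, 0.119, -0.09, 0.1, 0, 0, -0.4175, -1, 0.119, -0.09, 0.1, 0, 0, -0.4175, -1, 0.119, -0.09, 0.1, 0, 0, -0.4175, -1, 0.119, -0.09, 0.1, 0, 0, -0.4175, -1, 0.119, -0.09, 0.1, 0, 0, -0.4175, -1, 0.119, -0.09, 0.1, 0, 0, -0.4175, -1, 0.119, -0.09, 0.1, 0, 0, -0.4175]

```text
time_s: 0.98
position: [0.5049, 0.0595, 0.2002]
tool_rot: [[-0.765, 0.644, -0.0], [0.644, 0.765, 0.0], [0.0, -0.0, -1.0]]
ft_force: [-0.5, 0.8, 0.4]
grip_width: 0.0854
gripper_force: 0.0
```

Request:
arm_command:
  commands: [-0.6, 0, 0, 0, 0, 0, -0.4175, -0.6, 0, 0, 0, 0, 0, -0.4175, -0.6, 0, 0, 0, 0, 0, -0.4175, -0.6, 0, 0, 0, 0, 0, -0.4175, -0.6, 0, 0, 0, 0, 0, -0.4175, -0.6, 0, 0, 0, 0, 0, -0.4175, -0.6, 0, 0, 0, 0, 0, -0.4175, -0.6, 0, 0, 0, 0, 0, -0.4175, -0.6, 0, 0, 0, 0, 0, -0.4175, -0.6, 0, 0, 0, 0, 0, -0.4175]

```text
time_s: 1.82
position: [0.505, 0.0595, 0.2003]
tool_rot: [[-0.985, -0.172, -0.0], [-0.172, 0.985, 0.0], [0.0, 0.0, -1.0]]
ft_force: [0.3, 0.1, -0.3]
grip_width: 0.0678
gripper_force: 0.0
```

```bash
python3 - <<'E'
from rig import env, optics
import cv2, pickle
s=env.observe();g=optics.get_image("wrist");pickle.dump((s,g),open("d1.pkl","wb"))
print(s["position"],s["tool_rot"].round(3),s["q"])
from fit import p,wp
from h import proj
print(proj(wp(p,(-70,135,94)),g,s),proj(wp(p,(-93,135,94)),g,s),proj(wp(p,(-47,135,94)),g,s))
cv2.imwrite("pics/w1.png",cv2.cvtColor(g["image"],cv2.COLOR_RGB2BGR))
E
```

```text
[0.50496436 0.05947439 0.20030001] [[-0.985 -0.172 -0.   ]
 [-0.172  0.985  0.   ]
 [ 0.     0.    -1.   ]] [-6.64389408e+00  2.02200579e+01  8.57050365e+01 -3.95775886e-04
  7.40795902e+01 -1.06570316e+02]
[320.91520391 200.50428434] [320.81803254 169.61552187] [321.00668865 229.82537072]
```

View pics/w1.png

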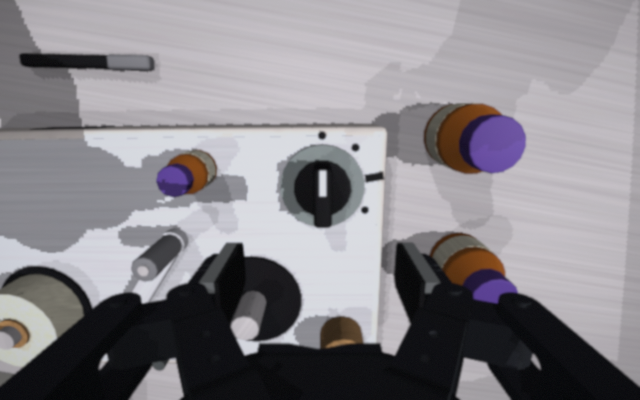

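The knob bar is centred at about (322,198), against a predicted (321,200), so the fit is good to 1–2 mm. Next I go down and grip it.

Request:
arm_command:
  commands: [-0.6, 0.002, 0.002, 0.08, 0, 0, 0, -0.6, 0.002, 0.002, 0.14, 0, 0, 0, -0.6, 0.002, 0.002, 0.19, 0, 0, 0, -0.6, 0.002, 0.002, 0.223, 0, 0, 0, -0.6, 0.002, 0.002, 0.223, 0, 0, 0, 1, 0.002, 0.002, 0.223, 0, 0, 0, 1, 0.002, 0.002, 0.223, 0, 0, 0, 1, 0.002, 0.002, 0.223, 0, 0, 0, 1, 0.002, 0.002, 0.223, 0, 0, 0, 1, 0.002, 0.002, 0.223, 0, 0, 0, 1, 0.002, 0.002, 0.223, 0, 0, 0]
  newtons: 40

```text
time_s: 2.78
position: [0.5041, 0.0613, 0.0901]
tool_rot: [[-0.984, -0.177, 0.002], [-0.177, 0.984, 0.002], [-0.002, 0.001, -1.0]]
ft_force: [-1.7, 7.2, 6.9]
grip_width: 0.0133
gripper_force: 41.0
```

Request:
arm_command:
  commands: [1, 0, 0, 0, 0, 0, 0, 1, 0, 0, 0, 0, 0, 0, 1, 0, 0, 0, 0, 0, 0, 1, 0, 0, 0, 0, 0, 0]

```text
time_s: 3.12
position: [0.5041, 0.0613, 0.0901]
tool_rot: [[-0.984, -0.177, 0.002], [-0.177, 0.984, 0.002], [-0.002, 0.001, -1.0]]
ft_force: [-1.4, 6.6, 7.3]
grip_width: 0.0133
gripper_force: 41.0
```

Request:
arm_command:
  commands: [1, 0, 0.003, -0.003, 0, 0, 0.05, 1, 0, 0.003, -0.003, 0, 0, 0.11, 1, 0, 0.003, -0.003, 0, 0, 0.168, 1, 0, 0.003, -0.003, 0, 0, 0.226, 1, 0, 0.003, -0.003, 0, 0, 0.284, 1, 0, 0.003, -0.003, 0, 0, 0.342, 1, 0, 0.003, -0.003, 0, 0, 0.4, 1, 0, 0.003, -0.003, 0, 0, 0.458, 1, 0, 0.003, -0.003, 0, 0, 0.516, 1, 0, 0.003, -0.003, 0, 0, 0.574, 1, 0, 0.003, -0.003, 0, 0, 0.63, 1, 0, 0.003, -0.003, 0, 0, 0.672]

```text
time_s: 4.12
position: [0.5033, 0.0606, 0.0902]
tool_rot: [[-0.329, 0.944, -0.001], [0.944, 0.329, -0.002], [-0.002, -0.002, -1.0]]
ft_force: [-0.7, -8.7, -5.4]
grip_width: 0.0132
gripper_force: 42.1
```

Request:
arm_command:
  commands: [1, 0, 0, 0, 0, 0, 0, 1, 0, 0, 0, 0, 0, 0, 1, 0, 0, 0, 0, 0, 0, 1, 0, 0, 0, 0, 0, 0, 1, 0, 0, 0, 0, 0, 0, 1, 0, 0, 0, 0, 0, 0]

```text
time_s: 4.62
position: [0.5033, 0.0606, 0.0902]
tool_rot: [[-0.335, 0.942, -0.001], [0.942, 0.335, -0.002], [-0.002, -0.002, -1.0]]
ft_force: [-0.4, -8.7, -6.6]
grip_width: 0.013
gripper_force: 42.1
```

```bash
python3 - <<'E'
from rig import env
s=env.observe();print(s["position"],s["tool_rot"].round(3),s["wrist_torque"],s["ft_force"])
E
```

```text
[0.50333365 0.06056525 0.09023324] [[-0.335  0.942 -0.001]
 [ 0.942  0.335 -0.002]
 [-0.002 -0.002 -1.   ]] [-1.40718885  0.10129814 -0.05132248] [-0.41082145 -8.71255017 -6.60071   ]
```

Tool turned 80.6° (1.407 rad) with about zero residual torque. I'll release, rise and check.

Request:
arm_command:
  commands: [0.3, 0, 0, 0, 0, 0, 0, 0, 0, 0, 0, 0, 0, 0, 0, 0, 0, 0, 0, 0, 0, 0, 0, 0, 0, 0, 0, 0, 0, 0, 0, 0, 0, 0, 0, 0, 0, 0, 0, 0, 0, 0, 0, 0, 0, -0.05, 0, 0, 0, 0, 0, 0, -0.12, 0, 0, 0, 0, 0, 0, -0.19, 0, 0, 0, 0, 0, 0, -0.22, 0, 0, 0, 0, 0, 0, -0.22, 0, 0, 0, 0, 0, 0, -0.22, 0, 0, 0]

```text
time_s: 5.62
position: [0.5035, 0.0619, 0.2006]
tool_rot: [[-0.335, 0.942, 0.001], [0.942, 0.335, -0.0], [-0.001, 0.001, -1.0]]
ft_force: [-0.0, -0.4, -0.1]
grip_width: 0.0427
gripper_force: 0.0
```

```bash
python3 - <<'E'
from rig import env, optics
import cv2, pickle
s=env.observe();g=optics.get_image("wrist");pickle.dump((s,g),open("d2.pkl","wb"))
print(s["position"],s["tool_rot"].round(3),s["q"],s["grip_width"])
cv2.imwrite("pics/w2.png",cv2.cvtColor(g["image"],cv2.COLOR_RGB2BGR))
from fit import p,wp
from h import proj
print(proj(wp(p,(-24.5,6.8,114)),g,s))
E
```

```text
[0.50353842 0.06185653 0.20059837] [[-0.335  0.942  0.001]
 [ 0.942  0.335 -0.   ]
 [-0.001  0.001 -1.   ]] [-6.38942429e+00  2.00660900e+01  8.58958752e+01  2.20625586e-03
  7.39669093e+01 -2.59561096e+01] 0.0427320791348014
[349.24049853 372.02268424]
```

View pics/w2.png

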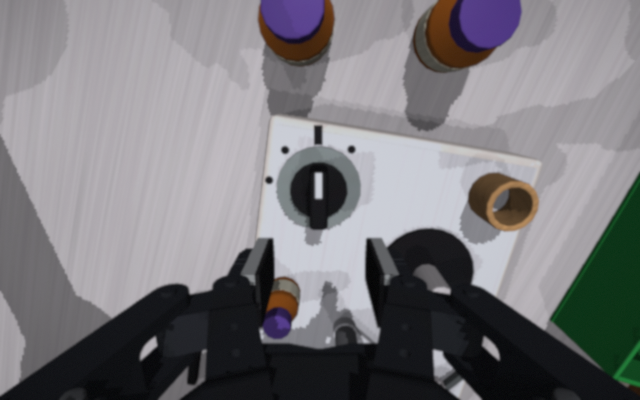

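The pointer faces the long bar (318,135). Now I move above the roller.

Request:
arm_command:
  commands: [0, -0.05, 0.01, 0, 0, 0, -0.05, 0, -0.12, 0.025, 0, 0, 0, -0.1, 0, -0.19, 0.035, 0, 0, 0, -0.15, 0, -0.25, 0.045, 0, 0, 0, -0.2, 0, -0.273, 0.049, 0, 0, 0, -0.26, 0, -0.273, 0.049, 0, 0, 0, -0.32, 0, -0.273, 0.049, 0, 0, 0, -0.3775, 0, -0.273, 0.049, 0, 0, 0, -0.3775, 0, -0.273, 0.049, 0, 0, 0, -0.3775]

```text
time_s: 6.42
position: [0.5719, -0.0585, 0.1989]
tool_rot: [[-0.904, 0.428, -0.002], [0.428, 0.904, 0.001], [0.003, -0.0, -1.0]]
ft_force: [0.1, 0.3, 1.0]
grip_width: 0.0424
gripper_force: 0.0
```

```bash
python3 - <<'E'
from rig import env, optics
import cv2, pickle
s=env.observe();g=optics.get_image("wrist");pickle.dump((s,g),open("d3.pkl","wb"))
print(s["position"],s["tool_rot"].round(3),s["q"],s["grip_width"])
cv2.imwrite("pics/w3.png",cv2.cvtColor(g["image"],cv2.COLOR_RGB2BGR))
from fit import p,wp
from h import proj
for z in(114,68):print(proj(wp(p,(-24.5,6.8,z)),g,s))
E
```

```text
[ 0.5719448  -0.05849349  0.19893094] [[-0.904  0.428 -0.002]
 [ 0.428  0.904  0.001]
 [ 0.003 -0.    -1.   ]] [-1.76328455e+01  2.66745208e+01  7.51337213e+01  1.49212018e-03
  7.83413617e+01 -8.22816480e+01] 0.04243891648155019
[320.11715066 209.75668418]
[319.91459186 192.27934698]
```

View pics/w3.png

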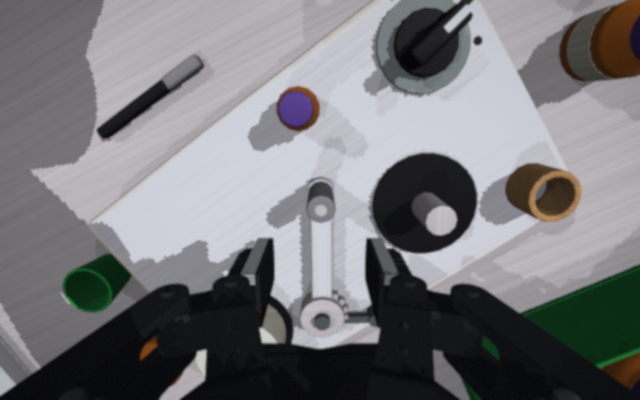

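The roller top is at (321,209), matching the prediction, with the arm along the tool's x axis. I go down and grip the roller.

Request:
arm_command:
  commands: [0, 0, 0, 0.06, 0, 0, 0, 0, 0, 0, 0.12, 0, 0, 0, 0, 0, 0, 0.17, 0, 0, 0, 0, 0, 0, 0.206, 0, 0, 0, 0, 0, 0, 0.206, 0, 0, 0, 1, 0, 0, 0.206, 0, 0, 0, 1, 0, 0, 0.206, 0, 0, 0, 1, 0, 0, 0.206, 0, 0, 0, 1, 0, 0, 0.206, 0, 0, 0, 1, 0, 0, 0.206, 0, 0, 0, 1, 0, 0, 0.206, 0, 0, 0, 1, 0, 0, 0.206, 0, 0, 0]
  newtons: 60

```text
time_s: 7.47
position: [0.5729, -0.0586, 0.0985]
tool_rot: [[-0.905, 0.425, 0.002], [0.425, 0.905, -0.0], [-0.002, 0.001, -1.0]]
ft_force: [0.0, 2.0, 6.5]
grip_width: 0.0185
gripper_force: 59.0
```

```bash
python3 - <<'E'
from rig import env
import numpy as np
from fit import p,wp
s=env.observe();t=s["position"];c=wp(p,(70,-60,95))
print(t,s["tool_rot"].round(3),s["ft_force"],s["wrist_torque"],s["grip_width"])
v=(t-c)[:2];print(np.hypot(*v))
# arc about the pivot, in tool axes
for a in np.linspace(0,.66,12):
    R=np.array([[np.cos(a),-np.sin(a)],[np.sin(a),np.cos(a)]])
    d=np.array([*(R@v-v),0]);print(a.round(2),(s["tool_rot"].T@d/.5).round(4),"turn",(-np.degrees(a)/120).round(3))
E
```

```text
[ 0.57288361 -0.05857896  0.09850732] [[-0.905  0.425  0.002]
 [ 0.425  0.905 -0.   ]
 [-0.002  0.001 -1.   ]] [4.76899281e-03 1.95137296e+00 6.54029515e+00] [0.37191875 0.06423414 0.01008487] 0.018454674978781643
0.11539976720729846
0.0 [0. 0. 0.] turn -0.0
0.06 [-0.0004 -0.0138 -0.    ] turn -0.029
0.12 [-0.0016 -0.0276 -0.    ] turn -0.057
0.18 [-0.0037 -0.0413 -0.    ] turn -0.086
0.24 [-0.0065 -0.0549 -0.    ] turn -0.115
0.3 [-0.0102 -0.0682 -0.    ] turn -0.143
0.36 [-0.0147 -0.0813 -0.    ] turn -0.172
0.42 [-0.0199 -0.0941 -0.    ] turn -0.201
0.48 [-0.0259 -0.1066 -0.    ] turn -0.229
0.54 [-0.0327 -0.1187  0.    ] turn -0.258
0.6 [-0.0401 -0.1304  0.    ] turn -0.286
0.66 [-0.0483 -0.1416  0.    ] turn -0.315
```

Request:
arm_command:
  commands: [1, -0.0004, -0.0138, 0, 0, 0, -0.029, 1, -0.0016, -0.0276, 0, 0, 0, -0.057, 1, -0.0037, -0.0413, 0, 0, 0, -0.086, 1, -0.0065, -0.0549, 0, 0, 0, -0.115, 1, -0.0102, -0.0682, 0, 0, 0, -0.143, 1, -0.0147, -0.0813, 0, 0, 0, -0.172, 1, -0.0199, -0.0941, 0, 0, 0, -0.201, 1, -0.0259, -0.1066, 0, 0, 0, -0.229, 1, -0.0327, -0.1187, 0, 0, 0, -0.258, 1, -0.0401, -0.1304, 0, 0, 0, -0.286, 1, -0.0455, -0.138, 0, 0, 0, -0.306, 1, -0.0455, -0.138, 0, 0, 0, -0.306]

```text
time_s: 8.47
position: [0.5655, -0.1305, 0.0985]
tool_rot: [[-0.979, -0.203, 0.005], [-0.203, 0.979, 0.001], [-0.005, -0.0, -1.0]]
ft_force: [8.2, 8.8, 4.8]
grip_width: 0.0182
gripper_force: 59.4
```

Request:
arm_command:
  commands: [1, 0, 0, 0, 0, 0, 0, 1, 0, 0, 0, 0, 0, 0, 1, 0, 0, 0, 0, 0, 0, 1, 0, 0, 0, 0, 0, 0, 1, 0, 0, 0, 0, 0, 0, 1, 0, 0, 0, 0, 0, 0, 1, 0, 0, 0, 0, 0, 0, 1, 0, 0, 0, 0, 0, 0]

```text
time_s: 9.13
position: [0.5653, -0.1298, 0.0985]
tool_rot: [[-0.98, -0.201, 0.005], [-0.201, 0.98, 0.001], [-0.005, -0.0, -1.0]]
ft_force: [7.2, 8.0, 3.8]
grip_width: 0.0187
gripper_force: 59.3
```

```bash
python3 - <<'E'
from rig import env, optics
import cv2, numpy as np
from fit import p,wp
s=env.observe();c=wp(p,(70,-60,95));v=(s["position"]-c)[:2]
print("angle",np.arctan2(*v[::-1])%6.2832-(np.arctan2(-.05858+.1077,.57288-.6773)%6.2832),np.hypot(*v),s["ft_force"],s["gripper_force"],s["grip_width"])
a=optics.get_image("wrist")["image"];b=optics.get_image("scene")["image"][150:350,180:420]
b=cv2.resize(b,(480,400),interpolation=cv2.INTER_CUBIC)
a=cv2.resize(a,(480,300))
cv2.imwrite("pics/f.png",cv2.cvtColor(np.vstack([a,b])[:600],cv2.COLOR_RGB2BGR))
E
```

```text
angle 0.6344486839976966 0.11415041734481914 [7.22459384 8.00893255 3.76445374] 59.2672473192215 0.018692718490195413
```

View pics/f.png

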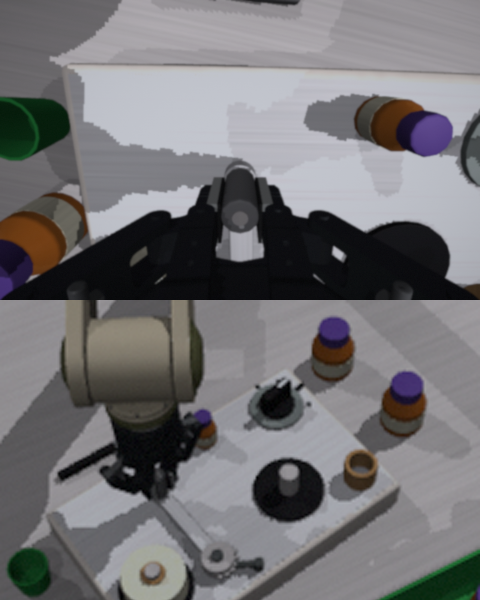

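The roller is held between the pads at (240,200), about 0.63 rad round. The knob pointer still faces the bar and the loose things look undisturbed. I'll hand the job in.

```bash
python3 -c "
from rig import env
print(env.close_job())"
```

```text
the job is handed in; nothing more can be done
None
```

The job is handed in (no verdict came back): the knob was turned to the long bar first, then the tensioner was pushed to about 0.63 rad, past its click at 0.54, and is still held there by the fingers; the loose things look unmoved.

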